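# Load two tape stands in order

### The job

Load the two tape stands for the next shift: on the green stand put the brown tape roll and then the red roll on top of it; on the yellow stand put the cream roll (the one the red roll is lying on now) and then the blue roll on top of it. The lower rolls must sit flat over the stand's centre boss and the upper rolls flat and centred on the rolls below. Leave the white label roll and the tape measure where they are.

Things in the scene. Friction and masses are not known exactly. Their poses are not given: they have to be found in the camera images.
- green_stand: Green tape-roll stand, fixed to the bench: round base 120 mm in diameter, its flat top 12 mm above the bench; in its centre a steel locating boss, 40 mm in diameter at the foot, 8 mm high, bevelled, with a small screw head on it (14 mm across, 3 mm high), over which a roll's hole drops freely. Origin: centre of the underside, at bench height; z up
- yellow_stand: Yellow tape-roll stand, fixed to the bench: round base 120 mm in diameter, its flat top 12 mm above the bench; in its centre a steel locating boss, 40 mm in diameter at the foot, 8 mm high, bevelled, with a small screw head on it (14 mm across, 3 mm high), over which a roll's hole drops freely. Origin: centre of the underside, at bench height; z up
- cream_roll: Roll of cream packing tape, at the start lying on the bench with the red roll on it; loose, lying flat; outer diameter 100 mm, 50 mm high, centre hole open right through, 76 mm across, so the wall is 12 mm thick and can be pinched from above with one finger in the hole; 0.05 to 0.22 kg. Origin: centre of the underside; z is the roll's axis, up
- brown_roll: Roll of brown packing tape, lying on the bench; loose, lying flat; outer diameter 92 mm, 48 mm high, centre hole open right through, 76 mm across, so the wall is 8 mm thick and can be pinched from above with one finger in the hole; 0.05 to 0.22 kg. Origin: centre of the underside; z is the roll's axis, up
- red_roll: Narrow roll of red marking tape, at the start lying on top of the cream roll; loose, lying flat; outer diameter 86 mm, 24 mm high, centre hole open right through, 76 mm across, so the wall is 5 mm thick and can be pinched from above with one finger in the hole; 0.05 to 0.22 kg. Origin: centre of the underside; z is the roll's axis, up
- blue_roll: Narrow roll of blue marking tape on a cardboard core, lying on the bench; loose, lying flat; outer diameter 86 mm, 24 mm high, centre hole open right through, 72 mm across, so the wall is 7 mm thick and can be pinched from above with one finger in the hole; 0.05 to 0.22 kg. Origin: centre of the underside; z is the roll's axis, up
- label_roll: Bystander: loose white roll of blank labels standing on its end, 84 mm in diameter, 62 mm high, with a narrow hole; to be left alone. Origin: centre of the underside
- tape_measure: Bystander: loose yellow and black tape measure, 36 x 75 x 67 mm (x, y, z), to be left alone. Origin: centre of the underside

How it is judged:
At the end, for the whole second after the job is handed in: Brown roll over the green stand's boss, cream roll over the yellow stand's; red roll on the brown one, blue roll on the cream one; each centred within 15 mm on what is below it, seated within 4 mm in height, tilted less than 0.07 rad and at rest (horizontal distance between brown_roll and green_stand below 0.015 m and z of brown_roll in the frame of green_stand between 0.008 and 0.016 m and angle between each of brown_roll, red_roll, cream_roll, blue_roll's own z axis and vertical below 0.07 rad and linear speed of each of brown_roll, red_roll, cream_roll, blue_roll below 0.02 m/s and horizontal distance between red_roll and brown_roll below 0.015 m and z of red_roll in the frame of brown_roll between 0.044 and 0.052 m and horizontal distance between cream_roll and yellow_stand below 0.015 m and z of cream_roll in the frame of yellow_stand between 0.008 and 0.016 m and horizontal distance between blue_roll and cream_roll below 0.015 m and z of blue_roll in the frame of cream_roll between 0.046 and 0.054 m); the robot touches nothing.
It fails at once if the label roll is pushed more than 30 mm from its place (distance of label_roll from where it was at the start of the episode above 0.03 m).
It fails at once if the tape measure is pushed more than 30 mm from its place (distance of tape_measure from where it was at the start of the episode above 0.03 m).
It also fails if it takes over 106 s, if anything falls off the work surface, if the arm or the gripper's body presses on something with over 40 N, if the wrist force passes 120 N, or if a joint passes its speed limit or range.

### The arm

A 6-joint arm with a two-finger parallel gripper is mounted at the origin on a cart in front of the work surface, level with it; the furniture and walls round the work are solid. World frame = base frame: x ahead of the robot, y to its left, z up, the work surface at z = 0. Lengths are in m, angles in rad, forces in N, time in s.
With the tool pointing down it reaches from about 0.35 to 0.85 m from the base axis. Payload 8.1 kg.
Tool frame: the origin (TCP) lies between the finger pads; the fingertips stand 8 mm ahead of it and the grasp point (between the pads) lies 11 mm behind it (robot.tip_reach is the y of the fingertips in the tool frame, in m); y points along the fingers, z is the direction in which the jaws open and shut, and the axes are right-handed (so a half turn about y gives the same grasp; the last joint's range is limited). The gripper opens to 93 mm and grips with 3 to 60 N. Pads are 15 mm wide; open, the fingers measure 128 mm over their backs; the gripper's body (75 mm by 188 mm) begins 65 mm behind the grasp point.
Start: joints at [-0.085, 0.13, 1.488, -0, 1.523, -0.085], TCP at [0.6, 0, 0.227] pointing down, gripper open.
Joint ranges: [-2.96, 2.96], [-0.89, 2.26], [0.02, 2.5], [-1.34, 4.48], [0, 2.73], [-2.66, 2.66]. Speed limits (rad/s): [2.39, 2.39, 2.79, 3.14, 3.14, 3.14].

### API

Orientations are given as a rotation vector (axis times angle).
In Python, from plant import robot gives the robot as it stands.
- The arm moves only by the tool carry_out, never from a script. Its argument "increments" is a list of rows, each an object with "linear": the shift along the tool's x, y, z in m, a list of three; "yaw": the turn about the tool's y in rad. A call has 1 to 5 rows; each row is the pose to reach, as a shift and turn from the pose measured when the call began, along the tool's axes at that moment; what a row does not reach only later rows make up. A row lasts 1/8 s, in which the tool goes at most 62.5 mm and 10.7 degrees, less where a joint would pass 70% of its speed; a pose out of reach is approached as far as the arm can. A call with a gripper value outside its range is refused whole. "gripper" is the opening, from 0 (shut) to 1 (fully open), set as the call begins (left out, the last holds). The fingers move at their own pace and stop on an object; "newtons" is the grip in N (left out, the last holds). Time passes only in rows, so rows that repeat a pose let the fingers close. It gives the time, the measured TCP pose, the force and the opening at its end, in the units of the state.
- robot.read_state(): the state, without advancing time (a new reading comes with each control period).
- robot.read_camera(name): name is "scene" or "side" or "wrist"; returns the picture (384x512x3 uint8, blue, green, red); there is no depth.
- robot.camera_params(name): a dict with "fov_y" (degrees; the focal length in pixels is half the picture's height over the tangent of half this angle, whatever the lens; pixels are square), "cx", "cy" (the principal point, pixels), "R" (3x3) and "t" (3): a world point X has camera coordinates R X + t. Camera axes: x right, y down, z forward; pixel columns grow to the right and rows downward; lengths in m; the calibration is good to about 2 mm. A picture is of the moment at which its call begins: read the wrist's pose just before it. camera_params takes no time and is no camera call; for the wrist camera it gives the pose at the moment of the call.
- robot.close_job(): hands the job in, once; it reports no verdict.
The state is a dict: "t": time; "q": joint angles; "dq": joint speeds; "joint_torque": joint torques, N m; "tool_pos": TCP position; "orientation": TCP orientation; "force": force on the tool from outside, world axes, zero at the start; "wrist_torque": the same for the moment, N m; "opening": finger opening in m.
Only numpy, scipy, OpenCV 4.12 (cv2) and the standard library are available. Lean on these libraries where they do the work, as an engineer would, in place of code of your own. Each camera call takes 0.05 s, during which the arm holds its last target.

## Working session

There is one attempt and no reset: what is moved stays moved. The work goes in short steps, Python scripts to look and compute and a tool call to move; the robot and the scene stay as the last step left them, time stands still between calls to the robot, and variables do not carry over. Pictures are saved under pics/ and viewed, and the job is handed in when it is done.

Besides the shell and the picture viewer there is one more tool, called after "Call:" in YAML: its name, and indented under it one key for each argument. carry_out: Moves the arm, as the interface text tells. Its arguments: {"type":"object","properties":{"increments":{"type":"array","items":{"type":"object","properties":{"linear":{"type":"array","items":{"type":"number"}},"yaw":{"type":"number"}}}},"gripper":{"type":"number"},"newtons":{"type":"number"}},"required":["increments"]}

```bash
ls; mkdir -p pics
cat > look.py <<'E'
import cv2,sys
from plant import robot
tag=sys.argv[1]
for n in sys.argv[2:]:
    p=robot.camera_params(n); im=robot.read_camera(n); cv2.imwrite(f'pics/{tag}_{n}.png',im)
    print(n,p['fov_y'],p['cx'],p['cy'],p['R'],p['t'])
s=robot.read_state(); print(s['t'],s['tool_pos'],s['orientation'],s['opening'],s['force'])
E
python3 look.py a scene side wrist
```

```text
pics
scene 44.753046895144635 251.52637151114493 188.6529356235066 [[ 0.61517514 -0.78810924  0.02105648]
 [-0.41197892 -0.34412089 -0.84371451]
 [ 0.67218518  0.51035736 -0.53637901]] [-0.31830665  0.27052157  1.12511325]
side 42.470956942717876 263.9779879272617 189.8741780711186 [[-9.72783215e-01 -2.31715544e-01 -8.50134974e-04]
 [-1.54745874e-01  6.52372856e-01 -7.41932188e-01]
 [ 1.72471825e-01 -7.21607624e-01 -6.70474389e-01]] [0.52791048 0.13509333 1.44659794]
wrist 64.49488485373585 251.1102636629352 200.13146785425255 [[ 9.99996793e-01 -1.48658162e-03 -2.05031085e-03]
 [-7.93204634e-04 -9.52706119e-01  3.03892121e-01]
 [-2.40510413e-03 -3.03889520e-01 -9.52704243e-01]] [-0.59943167 -0.03625206  0.39276568]
0.15 [5.99600339e-01 7.08368980e-05 2.25846688e-01] [-1.210143    1.21023782 -1.20842591] 0.09286519162864858 [ 0.23665038 -0.02759379 -0.23037098]
```

View pics/a_scene.png

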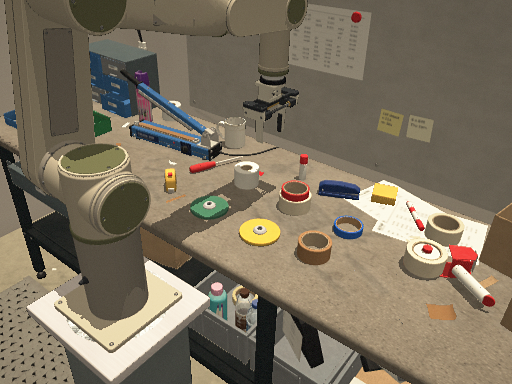

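View pics/a_side.png

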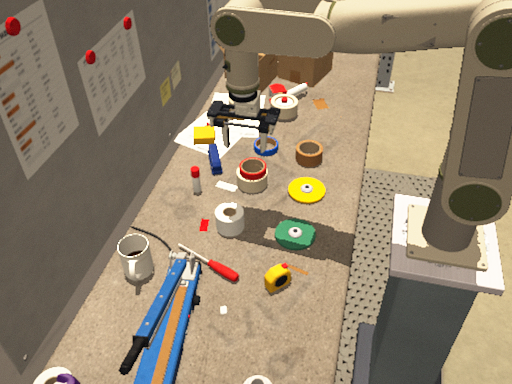

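View pics/a_wrist.png

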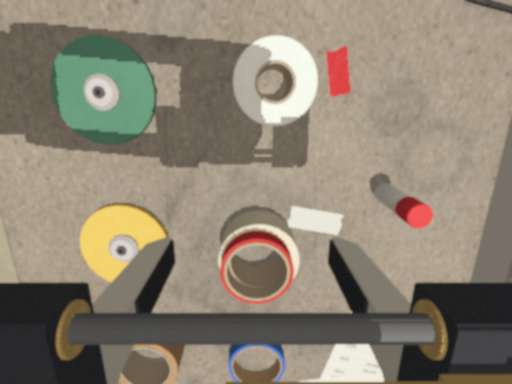

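```bash
cat > h.py <<'E'
import cv2,numpy as np
from scipy.spatial.transform import Rotation as Ro
def ray(p,u,v):
    f=192/np.tan(np.radians(p['fov_y']/2)); R=np.array(p['R']);t=np.array(p['t'])
    d=R.T@np.array([(u-p['cx'])/f,(v-p['cy'])/f,1]); return -R.T@t,d
def cast(p,u,v,z):
    C,d=ray(p,u,v); return C+d*(z-C[2])/d[2]
E
python3 - <<'E'
from h import *
from plant import robot
s=robot.read_state();print(Ro.from_rotvec(s['orientation']).as_matrix().round(3))
for n in('scene','side','wrist'):
    p=robot.camera_params(n);print(n,(-np.array(p['R']).T@p['t']).round(3))
im=cv2.imread('pics/a_wrist.png');h=cv2.cvtColor(im,cv2.COLOR_BGR2HSV)
for (x,y) in [(75,100),(110,65),(110,225),(258,238),(290,225),(255,350),(170,355),(90,95)]: print((x,y),h[y,x])
a=cv2.imread('pics/a_scene.png');b=cv2.imread('pics/a_side.png')
A=cv2.resize(a[120:280,150:400],None,fx=3.2,fy=3.2,interpolation=2);cv2.imwrite('pics/a1.png',A)
B=cv2.resize(b[110:310,170:350],None,fx=3,fy=3,interpolation=2);cv2.imwrite('pics/b1.png',B)
E
```

```text
[[ 0.    -0.001  1.   ]
 [-1.     0.     0.   ]
 [-0.    -1.    -0.001]]
scene [-0.449 -0.732  0.838]
side [0.285 1.078 1.071]
wrist [0.6   0.084 0.384]
(75, 100) [ 71  80 157]
(110, 65) [ 71  80 160]
(110, 225) [ 23 141 245]
(258, 238) [  0 181 173]
(290, 225) [ 28  16 230]
(255, 350) [ 17  48 174]
(170, 355) [ 16 108 196]
(90, 95) [ 14  17 223]
```

View pics/a1.png

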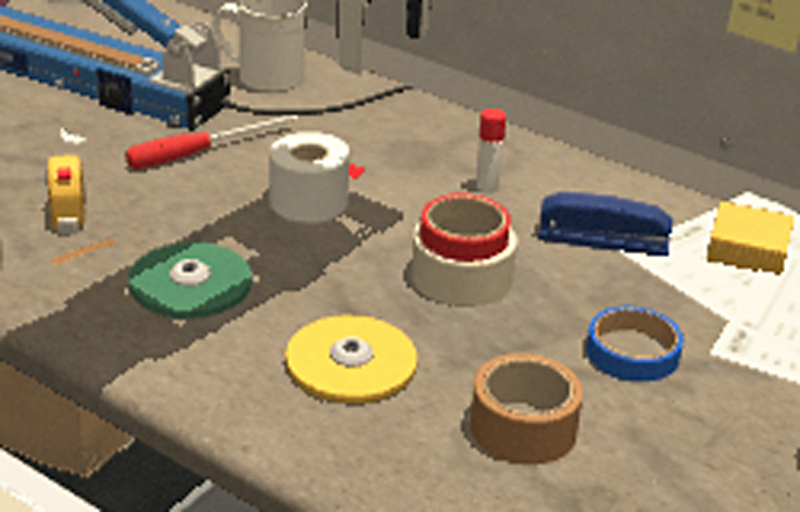

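View pics/b1.png

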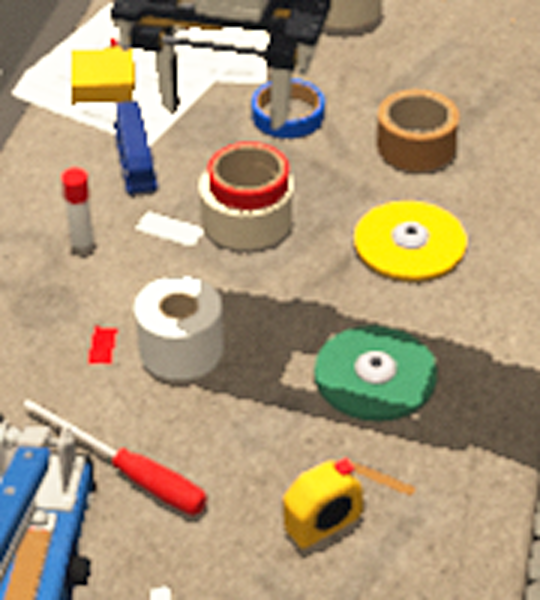

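Run:
```python
from h import *
from plant import robot
ps=robot.camera_params('scene');pd=robot.camera_params('side');pw=robot.camera_params('wrist')
def S(x,y):return (150+x/3.2,120+y/3.2)
def D(x,y):return (170+x/3,110+y/3)
pts={'green':((190,270),(376,364),.021,(99,92)),'yellow':((351,348),(410,234),.021,(123,248)),'red':((465,215),(248,166),.074,(257,268)),'brown':((528,383),(418,112),.048,(150,372)),'blue':((636,335),(288,104),.024,(257,370)),'label':((312,150),(180,306),.062,(275,80))}
for k,(a,b,z,w) in pts.items():
    print(k,cast(ps,*S(*a),z).round(3)[:2],cast(pd,*D(*b),z).round(3)[:2],cast(pw,*w,z).round(3)[:2])
```

```text
green [0.42 0.09] [0.425 0.102] [0.428 0.096]
yellow [ 0.421 -0.105] [ 0.425 -0.092] [ 0.43  -0.098]
red [ 0.602 -0.103] [ 0.603 -0.1  ] [ 0.606 -0.097]
brown [ 0.449 -0.27 ] [ 0.448 -0.269] [ 0.456 -0.278]
blue [ 0.599 -0.296] [ 0.602 -0.281] [ 0.608 -0.3  ]
label [0.623 0.101] [0.618 0.108] [0.623 0.106]
```

Call:
carry_out:
  increments:
    - {"linear": [0.05,-0.02,-0.02]}
    - {"linear": [0.1,-0.04,-0.04]}
    - {"linear": [0.15,-0.06,-0.06]}
    - {"linear": [0.2,-0.07,-0.08]}
    - {"linear": [0.2,-0.07,-0.08]}
  gripper: 0.4

```text
$.increments[0]: bad value
```

Call:
carry_out:
  increments:
    - {"linear": [0,0,0]}
    - {"linear": [0,0,0]}

```text
$.increments[0]: bad value
```

```bash
python3 look.py b wrist
```

```text
wrist 64.49488485373585 251.1102636629352 200.13146785425255 [[ 9.99997238e-01 -1.48649684e-03 -1.82027700e-03]
 [-8.62987326e-04 -9.52700252e-01  3.03910324e-01]
 [-2.18594009e-03 -3.03907914e-01 -9.52698904e-01]] [-0.59955664 -0.03625975  0.39275597]
0.2 [5.99658497e-01 6.16745121e-05 2.25985252e-01] [-1.2099733   1.21009673 -1.20858105] 0.09299856826157397 [-0.0087374  -0.08169379 -1.04015543]
```

View pics/b_wrist.png

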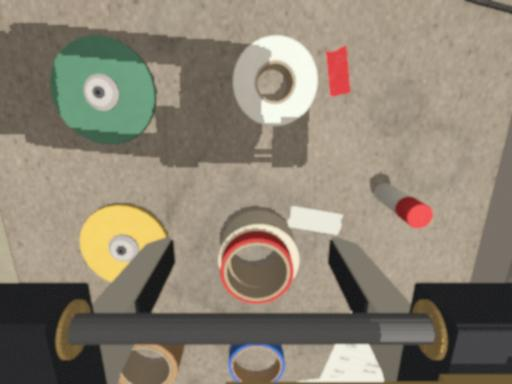

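Yaw is evidently required.

Call:
carry_out:
  increments:
    - {"linear": [0.05,-0.02,-0.02],"yaw": 0}
    - {"linear": [0.1,-0.04,-0.04],"yaw": 0}
    - {"linear": [0.15,-0.06,-0.06],"yaw": 0}
    - {"linear": [0.2,-0.07,-0.08],"yaw": 0}
    - {"linear": [0.2,-0.07,-0.08],"yaw": 0}
  gripper: 0.4

```text
t: 0.82
tool_pos: [0.5187, -0.2034, 0.2972]
orientation: [-1.208, 1.212, -1.214]
force: [0.1, 0.1, -0.6]
opening: 0.0479
```

Call:
carry_out:
  increments:
    - {"linear": [0,0,0],"yaw": 0}
    - {"linear": [0,0,0],"yaw": 0}

```text
t: 1.08
tool_pos: [0.5189, -0.2024, 0.2966]
orientation: [-1.209, 1.212, -1.212]
force: [-0.4, 0.6, 0.9]
opening: 0.0378
```

```bash
python3 look.py b wrist
```

```text
wrist 64.49488485373585 251.1102636629352 200.13146785425255 [[ 9.99985841e-01 -5.24751296e-03 -8.84101934e-04]
 [-4.72789729e-03 -9.52348322e-01  3.04975934e-01]
 [-2.44233816e-03 -3.04967436e-01 -9.52359647e-01]] [-0.52016337 -0.24898101  0.39835494]
1.125 [ 0.51901655 -0.20224418  0.29666254] [-1.20872055  1.21158263 -1.2121389 ] 0.037612357575694984 [-0.07154555 -0.12350063 -0.41585564]
```

View pics/b_wrist.png

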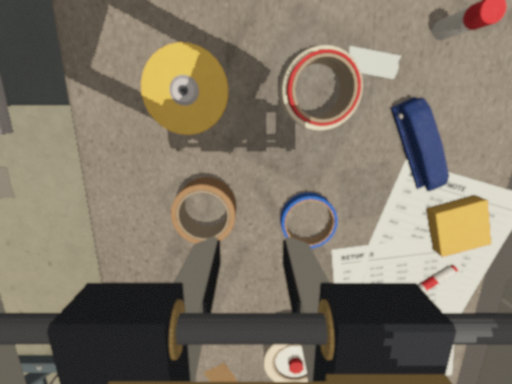

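Run:
```python
import cv2,numpy as np
a=cv2.imread('pics/b_wrist.png')
def c(x,y):return cv2.resize(a[y:y+100,x:x+130],None,fx=3,fy=3,interpolation=2)
cv2.imwrite('pics/b1z.png',np.vstack([np.hstack([c(140,160),c(245,165)]),np.hstack([c(120,35),c(257,35)])]))
```

```text
(no output)
```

View pics/b1z.png

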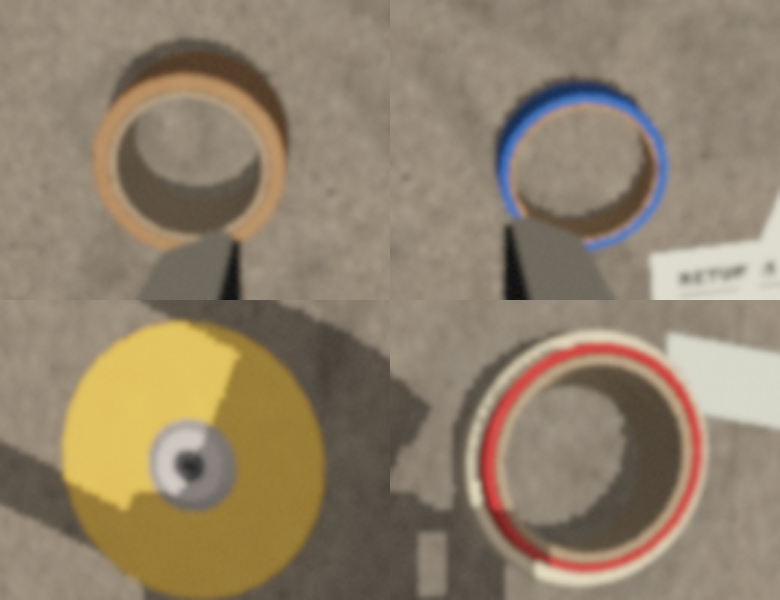

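Run:
```python
from h import *
from plant import robot
p=robot.camera_params('wrist')
def go(n,z,o,l,r,t,b):
    u=lambda x:o[0]+x/3
    v=lambda y:o[1]+y/3
    cx,cy=(l+r)/2,(t+b)/2
    P=[cast(p,u(l),v(cy),z),cast(p,u(r),v(cy),z),cast(p,u(cx),v(t),z),cast(p,u(cx),v(b),z)]
    print(n,'x %.4f y %.4f dx %.4f dy %.4f'%((P[0][0]+P[1][0])/2,(P[2][1]+P[3][1])/2,P[1][0]-P[0][0],P[2][1]-P[3][1]))
go('brown in',.048,(140,160),118,264,94,236);go('brown out',.048,(140,160),94,286,72,250)
go('blue in',.024,(245,165),510-390,658-390,101,240);go('blue out',.024,(245,165),500-390,668-390,89,250)
go('yellow',.012,(120,35),62,326,20,298)
go('red in',.074,(257,35),107,296,60,253);go('red out',.074,(257,35),93,310,43,273);go('cream out',.05,(257,35),76,318,28,286)
```

```text
brown in x 0.4512 y -0.2713 dx 0.0694 dy 0.0720
brown out x 0.4508 y -0.2698 dx 0.0912 dy 0.0901
blue in x 0.6078 y -0.2922 dx 0.0750 dy 0.0758
blue out x 0.6078 y -0.2919 dx 0.0851 dy 0.0877
yellow x 0.4288 y -0.1012 dx 0.1203 dy 0.1192
red in x 0.6055 y -0.1023 dx 0.0740 dy 0.0710
red out x 0.6055 y -0.1033 dx 0.0850 dy 0.0847
cream out x 0.6090 y -0.1024 dx 0.1007 dy 0.1010
```

```bash
cat > to.py <<'E'
import sys
from h import *
from plant import robot
s=robot.read_state();M=Ro.from_rotvec(s['orientation']).as_matrix()
v=list(map(float,sys.argv[1:]))
for i in range(0,len(v),3):
    print((M.T@(np.array(v[i:i+3])-s['tool_pos'])).round(4))
print('pos',np.round(s['tool_pos'],4),'zaxis',M[:,2].round(4),'y',M[:,1].round(4),'F',np.round(s['force'],1),'op',s['opening'],s['t'])
E
python3 to.py .493 -.270 .10 .493 -.270 .026
```

```text
[ 0.0676  0.1967 -0.0257]
[ 0.0676  0.2707 -0.0256]
pos [ 0.519  -0.2022  0.2967] zaxis [ 1.0e+00 -3.3e-03 -5.0e-04] y [-5.e-04 -1.e-03 -1.e+00] F [-0.1 -0.1 -0.4] op 0.037612357575694984 1.125
```

Call:
carry_out:
  increments:
    - {"linear": [0.034,0.03,-0.013],"yaw": 0}
    - {"linear": [0.0676,0.08,-0.0256],"yaw": 0}
    - {"linear": [0.0676,0.13,-0.0256],"yaw": 0}
    - {"linear": [0.0676,0.18,-0.0256],"yaw": 0}
    - {"linear": [0.0676,0.197,-0.0256],"yaw": 0}

```text
t: 1.75
tool_pos: [0.4912, -0.2676, 0.0958]
orientation: [-1.211, 1.216, -1.206]
force: [-0.8, 0.4, 0.5]
opening: 0.0372
```

```bash
python3 look.py c wrist; python3 to.py .493 -.270 .026
```

```text
wrist 64.49488485373585 251.1102636629352 200.13146785425255 [[ 0.9999742  -0.00348772 -0.00628021]
 [-0.00143265 -0.95349408  0.30140833]
 [-0.00703937 -0.30139156 -0.95347448]] [-0.49194625 -0.25148163  0.19040855]
1.8 [ 0.49127112 -0.26769988  0.09536584] [-1.21055039  1.21631788 -1.20597076] 0.03725200665108325 [-0.78734628  1.33239357 -1.40104814]
[0.0025 0.0693 0.0021]
pos [ 0.4913 -0.2677  0.0954] zaxis [ 1.     -0.0021 -0.0059] y [-0.0059  0.0027 -1.    ] F [-0.8  1.3 -1.4] op 0.03725200665108325 1.8
```

View pics/c_wrist.png

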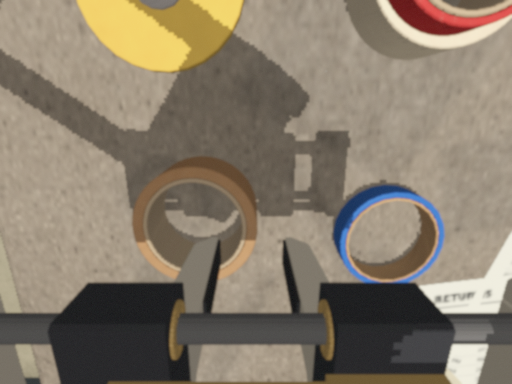

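Call:
carry_out:
  increments:
    - {"linear": [0.0025,0.03,0.002],"yaw": 0}
    - {"linear": [0.0025,0.055,0.002],"yaw": 0}
    - {"linear": [0.0025,0.069,0.002],"yaw": 0}
    - {"linear": [0.0025,0.069,0.002],"yaw": 0}

```text
t: 2.3
tool_pos: [0.4932, -0.2698, 0.0267]
orientation: [-1.211, 1.216, -1.205]
force: [-0.5, -1.0, 0.1]
opening: 0.037
```

```bash
python3 look.py d wrist; python3 to.py .493 -.270 .026
```

```text
wrist 64.49488485373585 251.1102636629352 200.13146785425255 [[ 9.99975181e-01 -2.98840949e-03 -6.38016655e-03]
 [-9.26699674e-04 -9.53506765e-01  3.01370187e-01]
 [-6.98414950e-03 -3.01356795e-01 -9.53485870e-01]] [-0.49422463 -0.23306622  0.12390338]
2.35 [ 0.49367987 -0.27022318  0.02754015] [-1.21053367  1.21494038 -1.20656487] 0.03719213174590054 [ 0.35364504 -0.85818134  0.54170747]
[-0.0002  0.0015 -0.0007]
pos [ 0.4937 -0.2702  0.0275] zaxis [ 1.     -0.0016 -0.0049] y [-0.0049  0.002  -1.    ] F [ 0.4 -0.9  0.5] op 0.03719213174590054 2.35
```

View pics/d_wrist.png

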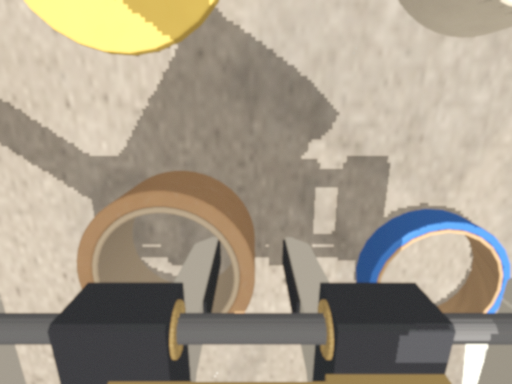

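Call:
carry_out:
  increments:
    - {"linear": [0,0.001,0],"yaw": 0}
    - {"linear": [0,0.001,0],"yaw": 0}
    - {"linear": [0,0.001,0],"yaw": 0}
    - {"linear": [0,0.001,0],"yaw": 0}
    - {"linear": [0,0.001,0],"yaw": 0}
  gripper: 0
  newtons: 25

```text
t: 2.98
tool_pos: [0.4939, -0.2705, 0.027]
orientation: [-1.21, 1.214, -1.207]
force: [-1.3, 0.1, 3.8]
opening: 0.0087
```

Call:
carry_out:
  increments:
    - {"linear": [0,-0.02,0],"yaw": 0}
    - {"linear": [0,-0.05,0],"yaw": 0}
    - {"linear": [0,-0.09,0],"yaw": 0}
    - {"linear": [0,-0.12,0],"yaw": 0}
    - {"linear": [0,-0.12,0],"yaw": 0}

```text
t: 3.6
tool_pos: [0.4964, -0.2719, 0.1509]
orientation: [-1.209, 1.209, -1.213]
force: [-0.1, 0.6, -2.0]
opening: 0.0086
```

```bash
python3 look.py e wrist; python3 to.py .470 .095 .15
```

```text
wrist 64.49488485373585 251.1102636629352 200.13146785425255 [[ 9.99994668e-01 -3.14174487e-03  8.90283770e-04]
 [-3.26347241e-03 -9.52041075e-01  3.05952843e-01]
 [-1.13639059e-04 -3.05954117e-01 -9.52046252e-01]] [-0.49778667 -0.2716081   0.23686257]
3.65 [ 0.49519466 -0.27112354  0.14838517] [-1.20976195  1.21177778 -1.20959037] 0.008648862000404585 [-0.45696041 -0.32104223 -2.64284086]
[-0.3661 -0.0016 -0.0258]
pos [ 0.4952 -0.2711  0.1484] zaxis [ 1.     -0.0017 -0.0018] y [-0.0018 -0.     -1.    ] F [-0.5 -0.3 -2.6] op 0.008648862000404585 3.65
```

View pics/e_wrist.png

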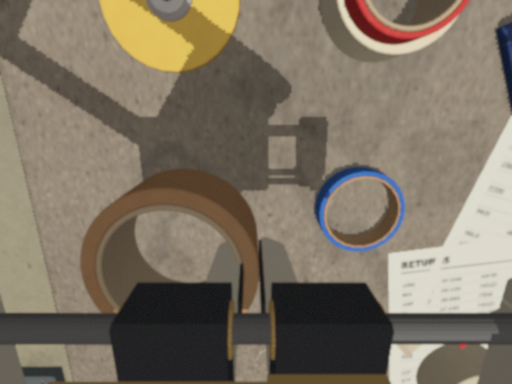

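Call:
carry_out:
  increments:
    - {"linear": [-0.03,0,-0.003],"yaw": 0}
    - {"linear": [-0.08,0,-0.008],"yaw": 0}
    - {"linear": [-0.13,0,-0.013],"yaw": 0}
    - {"linear": [-0.18,0,-0.018],"yaw": 0}
    - {"linear": [-0.22,0,-0.025],"yaw": 0}

```text
t: 4.28
tool_pos: [0.4688, -0.049, 0.1462]
orientation: [-1.212, 1.214, -1.207]
force: [-0.3, 0.6, -0.9]
opening: 0.0085
```

Call:
carry_out:
  increments:
    - {"linear": [-0.02,0,0],"yaw": 0}
    - {"linear": [-0.04,0,0],"yaw": 0}
    - {"linear": [-0.04,0,0],"yaw": 0}

```text
t: 4.65
tool_pos: [0.4675, -0.0078, 0.1443]
orientation: [-1.215, 1.215, -1.203]
force: [0.4, 0.3, -1.5]
opening: 0.0086
```

```bash
python3 look.py f wrist; python3 to.py .470 .095 .15
```

```text
wrist 64.49488485373585 251.1102636629352 200.13146785425255 [[ 9.99962671e-01 -6.04565994e-04 -8.61926348e-03]
 [ 2.03110548e-03 -9.53149279e-01  3.02493515e-01]
 [-8.39832206e-03 -3.02499730e-01 -9.53112471e-01]] [-0.46667517 -0.02018905  0.3153899 ]
4.7 [ 0.46779948 -0.00862012  0.14461527] [-1.21421376  1.21524085 -1.20456122] 0.008550380800313952 [-0.06348195 -0.64592117 -1.93514681]
[-0.1036 -0.0053  0.0022]
pos [ 0.4678 -0.0086  0.1446] zaxis [ 1.0e+00  2.0e-04 -7.7e-03] y [-0.0077  0.0011 -1.    ] F [-0.1 -0.6 -1.9] op 0.008550380800313952 4.7
```

View pics/f_wrist.png

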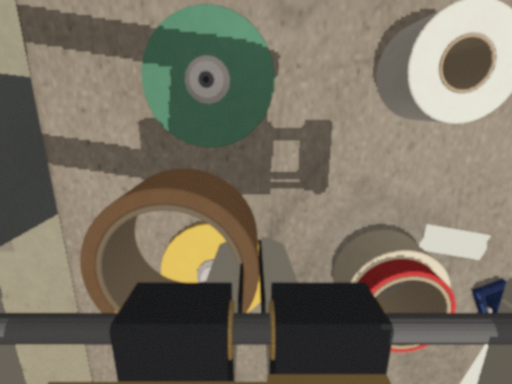

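```bash
python3 - <<'E'
from h import *
from plant import robot
p=robot.camera_params('wrist');im=cv2.imread('pics/f_wrist.png')
h=cv2.cvtColor(im,cv2.COLOR_BGR2HSV)
m=cv2.inRange(h,(60,60,30),(85,255,255));m[:, :100]=0;m[200:]=0;m[:,300:]=0
c=max(cv2.findContours(m,0,1)[0],key=cv2.contourArea);c=cv2.convexHull(c)[:,0]
q=np.array([cast(p,*x,.012)[:2] for x in c.astype(float)],np.float32);print(cv2.minEnclosingCircle(q),cv2.boundingRect(c))
P=[cast(p,u,260,.1445+.021) for u in (82,258)];print(P)
# boss
print(cast(p,207,80,.020), cast(p,206,78,.023))
E
python3 to.py .470 .095 .1
```

```text
((0.4284151792526245, 0.09492819011211395), 0.05911420285701752) (142, 5, 132, 142)
[array([ 0.38243865, -0.00062658,  0.1655    ]), array([ 4.71864104e-01, -3.36339144e-04,  1.65500000e-01])]
[0.42903183 0.09450421 0.02      ] [0.42867597 0.09589822 0.023     ]
[-0.1036  0.0447  0.0026]
pos [ 0.4678 -0.0086  0.1446] zaxis [ 1.0e+00  2.0e-04 -7.7e-03] y [-0.0077  0.0011 -1.    ] F [-0.1 -0.6 -1.9] op 0.008550380800313952 4.7
```

Call:
carry_out:
  increments:
    - {"linear": [-0.03,0,0.001],"yaw": 0}
    - {"linear": [-0.07,0.0,0.002],"yaw": 0}
    - {"linear": [-0.1036,0.0,0.003],"yaw": 0}
    - {"linear": [-0.1036,0.03,0.003],"yaw": 0}
    - {"linear": [-0.1036,0.055,0.003],"yaw": 0}

```text
t: 5.32
tool_pos: [0.47, 0.0946, 0.0882]
orientation: [-1.215, 1.215, -1.204]
force: [0.1, -0.5, -2.5]
opening: 0.0087
```

```bash
python3 look.py g side scene; python3 to.py .470 .095 .055 .470 .095 .039
python3 - <<'E'
import cv2,numpy as np
a=cv2.imread('pics/g_scene.png')[150:250,160:290];b=cv2.imread('pics/g_side.png')[180:280,240:370]
cv2.imwrite('pics/g1.png',np.hstack([cv2.resize(x,None,fx=3,fy=3,interpolation=2) for x in (a,b)]))
E
```

```text
side 42.470956942717876 263.9779879272617 189.8741780711186 [[-9.72783215e-01 -2.31715544e-01 -8.50134974e-04]
 [-1.54745874e-01  6.52372856e-01 -7.41932188e-01]
 [ 1.72471825e-01 -7.21607624e-01 -6.70474389e-01]] [0.52791048 0.13509333 1.44659794]
scene 44.753046895144635 251.52637151114493 188.6529356235066 [[ 0.61517514 -0.78810924  0.02105648]
 [-0.41197892 -0.34412089 -0.84371451]
 [ 0.67218518  0.51035736 -0.53637901]] [-0.31830665  0.27052157  1.12511325]
5.425 [0.46744594 0.09403852 0.08585508] [-1.21973503  1.22024738 -1.20231661] 0.008824340155943723 [-1.00828295 -0.0102016  -1.41031893]
[-0.001   0.0308  0.003 ]
[-0.001   0.0468  0.0032]
pos [0.4674 0.094  0.0859] zaxis [ 9.999e-01 -3.000e-04 -1.460e-02] y [-1.460e-02  2.000e-04 -9.999e-01] F [-1.  -0.  -1.4] op 0.008824340155943723 5.425
```

View pics/g1.png

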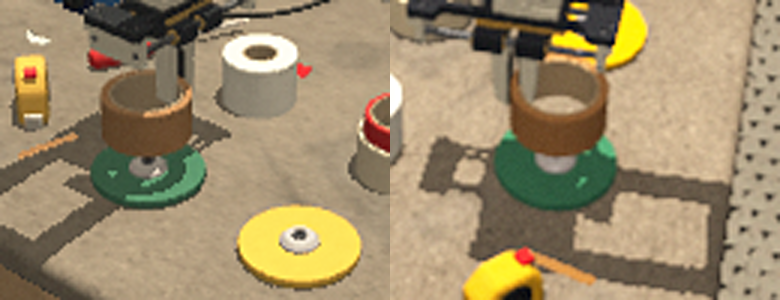

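Call:
carry_out:
  increments:
    - {"linear": [-0.001,0.02,0.003],"yaw": 0}
    - {"linear": [-0.001,0.035,0.003],"yaw": 0}
    - {"linear": [-0.001,0.045,0.003],"yaw": 0}
    - {"linear": [-0.001,0.047,0.003],"yaw": 0}
    - {"linear": [-0.001,0.047,0.003],"yaw": 0}

```text
t: 6.05
tool_pos: [0.4702, 0.0951, 0.0394]
orientation: [-1.219, 1.22, -1.203]
force: [0.4, -0.1, -2.4]
opening: 0.0087
```

```bash
python3 to.py .470 .095 .039
```

```text
[ 0.0001  0.0004 -0.0002]
pos [0.4702 0.0951 0.0394] zaxis [ 9.999e-01 -2.000e-04 -1.390e-02] y [-1.390e-02  2.000e-04 -9.999e-01] F [ 0.4 -0.1 -2.4] op 0.008659139720599627 6.05
```

Call:
carry_out:
  increments:
    - {"linear": [0,0.001,0],"yaw": 0}
    - {"linear": [0,0.001,0],"yaw": 0}
    - {"linear": [0,0.001,0],"yaw": 0}
  gripper: 0.35

```text
t: 6.42
tool_pos: [0.4704, 0.0951, 0.0386]
orientation: [-1.219, 1.219, -1.203]
force: [0.1, 0.2, 0.5]
opening: 0.0312
```

Call:
carry_out:
  increments:
    - {"linear": [0,-0.02,0],"yaw": 0}
    - {"linear": [0,-0.06,0],"yaw": 0}
    - {"linear": [0,-0.11,0],"yaw": 0}
    - {"linear": [0.04,-0.15,0.03],"yaw": 0}
    - {"linear": [0.09,-0.17,0.07],"yaw": 0}

```text
t: 7.05
tool_pos: [0.541, 0.0093, 0.2096]
orientation: [-1.216, 1.214, -1.204]
force: [0.2, -0.1, -0.2]
opening: 0.0325
```

```bash
python3 look.py i wrist; python3 to.py .646 -.1035 .13
```

```text
wrist 64.49488485373585 251.1102636629352 200.13146785425255 [[ 9.99962688e-01  6.40253016e-04 -8.61462644e-03]
 [ 3.22729787e-03 -9.52727881e-01  3.03807782e-01]
 [-8.01288095e-03 -3.03824249e-01 -9.52694400e-01]] [-0.53956293 -0.02477521  0.3831004 ]
7.1 [0.54488247 0.00301301 0.21092977] [-1.21438605  1.21200071 -1.210909  ] 0.03265249533018057 [-4.20000564 -5.58029031  1.31347647]
[0.1061 0.0809 0.1017]
pos [0.5449 0.003  0.2109] zaxis [ 1.     -0.0016 -0.0045] y [-0.0045 -0.0036 -1.    ] F [-4.2 -5.6  1.3] op 0.03265249533018057 7.1
```

View pics/i_wrist.png

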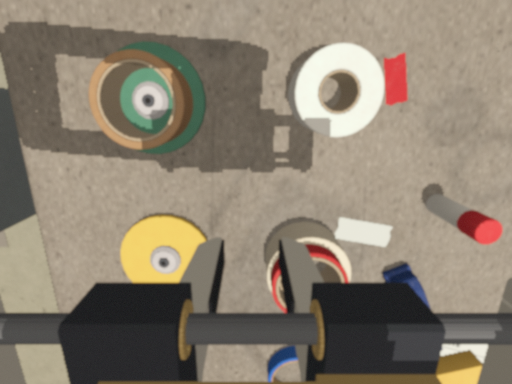

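Run:
```python
from h import *
p={'fov_y':64.49488485373585,'cx':251.11,'cy':200.13,'R':[[ 9.99962688e-01,6.40253016e-04,-8.61462644e-03],[3.22729787e-03,-9.52727881e-01,3.03807782e-01],[-8.01288095e-03,-3.03824249e-01,-9.52694400e-01]],'t':[-0.53956293,-0.02477521,0.3831004]}
im=cv2.imread('pics/i_wrist.png');cv2.imwrite('pics/i1.png',cv2.resize(im[30:170,70:220],None,fx=4,fy=4,interpolation=2))
for a in ((89,98),(193,98),(140,47),(140,152),(148,100)):print(cast(p,*a,.06 if a[0]!=148 else .02).round(4))
```

```text
[0.3839 0.0977 0.06  ]
[0.4842 0.0977 0.06  ]
[0.4381 0.1421 0.06  ]
[0.4274 0.0458 0.06  ]
[0.4274 0.0963 0.02  ]
```

View pics/i1.png

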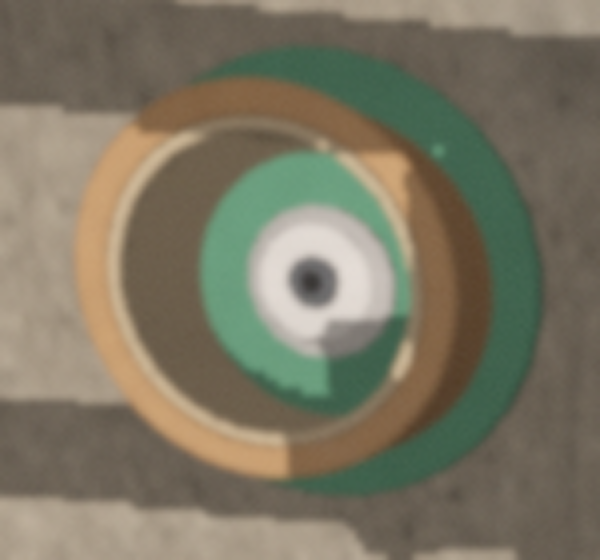

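Call:
carry_out:
  increments:
    - {"linear": [0.03,0,0.03],"yaw": 0}
    - {"linear": [0.06,0,0.06],"yaw": 0}
    - {"linear": [0.09,0.02,0.09],"yaw": 0}
    - {"linear": [0.106,0.06,0.102],"yaw": 0}
    - {"linear": [0.106,0.08,0.102],"yaw": 0}

```text
t: 7.72
tool_pos: [0.6452, -0.1043, 0.1276]
orientation: [-1.216, 1.216, -1.21]
force: [-0.0, 0.4, 0.3]
opening: 0.0323
```

Call:
carry_out:
  increments:
    - {"linear": [0.0,0,0.0],"yaw": 0}
    - {"linear": [0.0,0,0.0],"yaw": 0}

```text
t: 7.98
tool_pos: [0.6454, -0.1036, 0.1288]
orientation: [-1.216, 1.215, -1.21]
force: [0.1, 0.0, -0.3]
opening: 0.0325
```

```bash
python3 look.py j wrist; python3 to.py .646 -.1035 .063
```

```text
wrist 64.49488485373585 251.1102636629352 200.13146785425255 [[ 0.9999616  -0.00404692 -0.00777252]
 [-0.00146733 -0.95177765  0.3067852 ]
 [-0.00863925 -0.30676201 -0.95174704]] [-0.6451628  -0.10532286  0.27269412]
8.025 [ 0.64588772 -0.10367539  0.12951943] [-1.21489726  1.21390175 -1.21054722] 0.03293618023105433 [ 0.75312623  0.54719535 -1.33700647]
[-0.0004  0.0665  0.0005]
pos [ 0.6459 -0.1037  0.1295] zaxis [ 1.     -0.0025 -0.006 ] y [-0.006  -0.0033 -1.    ] F [ 0.8  0.5 -1.3] op 0.03293618023105433 8.025
```

View pics/j_wrist.png

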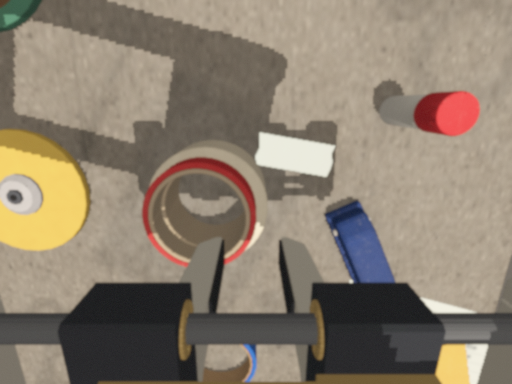

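Call:
carry_out:
  increments:
    - {"linear": [0,0.025,0],"yaw": 0}
    - {"linear": [0,0.05,0],"yaw": 0}
    - {"linear": [0,0.063,0],"yaw": 0}
    - {"linear": [0,0.0665,0],"yaw": 0}
    - {"linear": [0,0.0665,0],"yaw": 0}

```text
t: 8.65
tool_pos: [0.6461, -0.1039, 0.0641]
orientation: [-1.214, 1.213, -1.211]
force: [-0.1, 0.6, -0.1]
opening: 0.0328
```

```bash
python3 look.py k wrist; python3 to.py .646 -.1035 .063
```

```text
wrist 64.49488485373585 251.1102636629352 200.13146785425255 [[ 0.99997973 -0.00380831 -0.0051018 ]
 [-0.00205565 -0.95157767  0.30740155]
 [-0.00602544 -0.30738484 -0.95156621]] [-0.64654978 -0.08544988  0.20925688]
8.7 [ 0.6463058  -0.1039881   0.06441099] [-1.21390226  1.21233627 -1.21162902] 0.03249899171564041 [0.01285673 0.3406257  0.29798898]
[-0.0005  0.0014 -0.0003]
pos [ 0.6463 -0.104   0.0644] zaxis [ 1.     -0.0024 -0.0042] y [-0.0042 -0.0037 -1.    ] F [0.  0.3 0.3] op 0.03249899171564041 8.7
```

View pics/k_wrist.png

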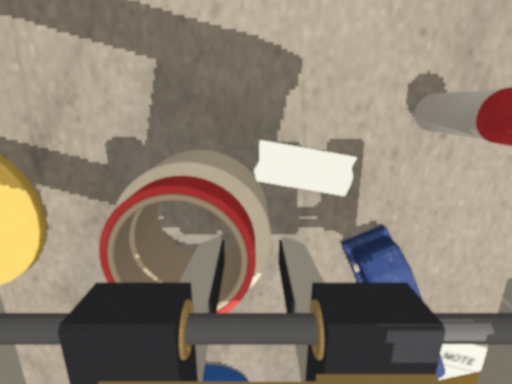

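Call:
carry_out:
  increments:
    - {"linear": [0,0.0015,0],"yaw": 0}
    - {"linear": [0,0.0015,0],"yaw": 0}
    - {"linear": [0,0.0015,0],"yaw": 0}
    - {"linear": [0,0.0015,0],"yaw": 0}
    - {"linear": [0,0.0015,0],"yaw": 0}
  gripper: 0

```text
t: 9.32
tool_pos: [0.6463, -0.104, 0.063]
orientation: [-1.214, 1.212, -1.212]
force: [-0.4, -0.7, 1.5]
opening: 0.0047
```

Call:
carry_out:
  increments:
    - {"linear": [0,-0.015,0],"yaw": 0}
    - {"linear": [0,-0.04,0],"yaw": 0}
    - {"linear": [0,-0.07,0],"yaw": 0}
    - {"linear": [0,-0.085,0],"yaw": 0}
    - {"linear": [0,-0.085,0],"yaw": 0}

```text
t: 9.95
tool_pos: [0.6478, -0.104, 0.1499]
orientation: [-1.212, 1.21, -1.214]
force: [0.1, 0.2, -0.8]
opening: 0.005
```

```bash
python3 look.py l wrist; python3 to.py .469 .095 .15
```

```text
wrist 64.49488485373585 251.1102636629352 200.13146785425255 [[ 0.9999916  -0.00386586 -0.00136332]
 [-0.00325732 -0.95129212  0.30827373]
 [-0.00248866 -0.30826669 -0.95129672]] [-0.64836127 -0.111212    0.28846734]
10.0 [ 0.64686165 -0.10379306  0.1482093 ] [-1.21346431  1.21164738 -1.21222897] 0.004205745999224602 [-0.5431786  0.0059357 -1.4027701]
[-0.1984 -0.002  -0.1783]
pos [ 0.6469 -0.1038  0.1482] zaxis [ 1.     -0.0024 -0.0034] y [-0.0034 -0.0039 -1.    ] F [-0.5  0.  -1.4] op 0.004205745999224602 10.0
```

View pics/l_wrist.png

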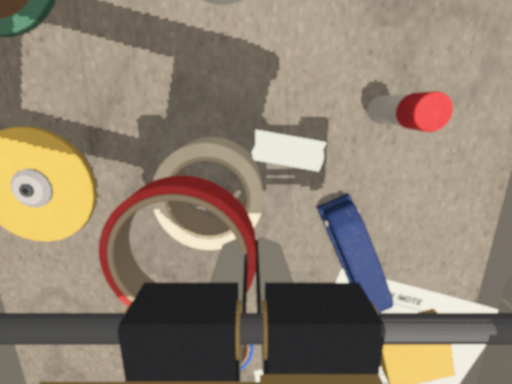

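Call:
carry_out:
  increments:
    - {"linear": [-0.03,0,-0.03],"yaw": 0}
    - {"linear": [-0.07,0,-0.07],"yaw": 0}
    - {"linear": [-0.11,0,-0.11],"yaw": 0}
    - {"linear": [-0.14,0,-0.14],"yaw": 0}
    - {"linear": [-0.165,0,-0.165],"yaw": 0}

```text
t: 10.62
tool_pos: [0.4799, 0.0627, 0.1463]
orientation: [-1.216, 1.213, -1.21]
force: [-0.2, 0.4, 0.1]
opening: 0.0046
```

Call:
carry_out:
  increments:
    - {"linear": [-0.01,0,-0.005],"yaw": 0}
    - {"linear": [-0.01,0,-0.005],"yaw": 0}
    - {"linear": [-0.01,0,-0.005],"yaw": 0}

```text
t: 11.0
tool_pos: [0.4755, 0.072, 0.146]
orientation: [-1.216, 1.214, -1.211]
force: [-0.2, 0.4, -0.9]
opening: 0.0049
```

```bash
python3 look.py m wrist; python3 to.py .4695 .094 .10  .4695 .094 .073
```

```text
wrist 64.49488485373585 251.1102636629352 200.13146785425255 [[ 0.99996934 -0.003857   -0.00681453]
 [-0.00157046 -0.95137711  0.30802456]
 [-0.00767124 -0.30800442 -0.951354  ]] [-0.474612   0.0560865  0.341017 ]
11.05 [0.47554465 0.07193596 0.14609014] [-1.21565799  1.21394748 -1.21119972] 0.0042456022403730325 [ 0.24076961 -0.0555297  -0.52793535]
[-0.0222  0.046  -0.0058]
[-0.0223  0.073  -0.0056]
pos [0.4755 0.0719 0.1461] zaxis [ 1.     -0.0027 -0.0064] y [-0.0064 -0.0041 -1.    ] F [ 0.2 -0.1 -0.5] op 0.0042456022403730325 11.05
```

View pics/m_wrist.png

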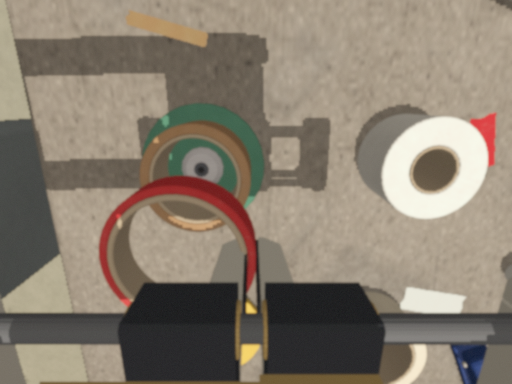

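Run:
```python
from h import *
from plant import robot
p=robot.camera_params('wrist')
for a,z in (((140,176),.06),((251,176),.06),((195,122),.06),((195,231),.06),((101,250),.156),((258,250),.156)):print(cast(p,*a,z).round(4))
```

```text
[0.384  0.0986 0.06  ]
[0.4754 0.0983 0.06  ]
[0.432  0.1416 0.06  ]
[0.4263 0.0493 0.06  ]
[0.3947 0.0803 0.156 ]
[0.4798 0.0803 0.156 ]
```

Call:
carry_out:
  increments:
    - {"linear": [-0.015,0,-0.006],"yaw": 0}
    - {"linear": [-0.023,0.01,-0.006],"yaw": 0}
    - {"linear": [-0.023,0.035,-0.006],"yaw": 0}
    - {"linear": [-0.023,0.055,-0.006],"yaw": 0}
    - {"linear": [-0.023,0.06,-0.006],"yaw": 0}

```text
t: 11.68
tool_pos: [0.4677, 0.095, 0.0839]
orientation: [-1.219, 1.216, -1.21]
force: [-0.3, 0.5, -0.5]
opening: 0.0046
```

```bash
python3 look.py n side scene |tail -1; python3 to.py .469 .095 .073
python3 - <<'E'
import cv2,numpy as np
a=cv2.imread('pics/n_scene.png')[150:250,160:290];b=cv2.imread('pics/n_side.png')[180:280,240:370]
cv2.imwrite('pics/n1.png',np.hstack([cv2.resize(x,None,fx=3,fy=3,interpolation=2) for x in (a,b)]))
E
```

```text
11.775 [0.46868018 0.09490433 0.08534468] [-1.21694437  1.21475123 -1.21043661] 0.0048872123948825825 [0.31607587 0.18082388 0.07836512]
[-0.0001  0.0123  0.0004]
pos [0.4687 0.0949 0.0853] zaxis [ 1.     -0.0025 -0.0078] y [-0.0078 -0.0043 -1.    ] F [0.3 0.2 0.1] op 0.0048872123948825825 11.775
```

View pics/n1.png

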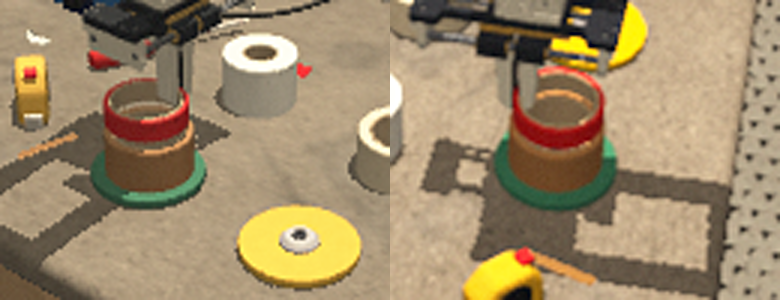

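Aligned in both views. Lower and release.

Call:
carry_out:
  increments:
    - {"linear": [0,0.006,0],"yaw": 0}
    - {"linear": [0,0.011,0],"yaw": 0}
    - {"linear": [0,0.0125,0],"yaw": 0}
    - {"linear": [0,0.0125,0],"yaw": 0}

```text
t: 12.28
tool_pos: [0.4688, 0.0948, 0.0731]
orientation: [-1.217, 1.215, -1.211]
force: [-0.2, 0.6, -1.0]
opening: 0.0044
```

```bash
python3 to.py .469 .095 .073
```

```text
[-0.0002  0.0001  0.0002]
pos [0.4688 0.0948 0.0731] zaxis [ 1.     -0.0026 -0.0074] y [-0.0075 -0.0042 -1.    ] F [-0.2  0.6 -1. ] op 0.004429306765175343 12.275
```

Call:
carry_out:
  increments:
    - {"linear": [0,0.0,0],"yaw": 0}
    - {"linear": [0,0.0,0],"yaw": 0}
    - {"linear": [0,0.0,0],"yaw": 0}
    - {"linear": [0,0.0,0],"yaw": 0}
  gripper: 0.4

```text
t: 12.78
tool_pos: [0.4688, 0.0949, 0.0731]
orientation: [-1.217, 1.215, -1.211]
force: [0.3, 0.5, -0.7]
opening: 0.0361
```

Call:
carry_out:
  increments:
    - {"linear": [0,-0.02,0],"yaw": 0}
    - {"linear": [0,-0.06,0],"yaw": 0}
    - {"linear": [0,-0.11,0],"yaw": 0}
    - {"linear": [0.04,-0.13,0.03],"yaw": 0}
    - {"linear": [0.08,-0.13,0.07],"yaw": 0}

```text
t: 13.4
tool_pos: [0.5418, 0.0147, 0.2063]
orientation: [-1.213, 1.209, -1.212]
force: [0.9, 0.5, 0.1]
opening: 0.0375
```

Call:
carry_out:
  increments:
    - {"linear": [0.01,0,0.01],"yaw": 0}
    - {"linear": [0.01,0.0,0.01],"yaw": 0}
    - {"linear": [0.01,0.0,0.01],"yaw": 0}

```text
t: 13.78
tool_pos: [0.5509, 0.0056, 0.206]
orientation: [-1.214, 1.209, -1.211]
force: [0.4, 0.9, 0.7]
opening: 0.0372
```

```bash
python3 look.py o wrist; python3 to.py .653 -.1024 .1
```

```text
wrist 64.49488485373585 251.1102636629352 200.13146785425255 [[ 9.99993645e-01 -1.65059506e-03 -3.15987039e-03]
 [-5.97967459e-04 -9.51460669e-01  3.07769780e-01]
 [-3.51449567e-03 -3.07765935e-01 -9.51455610e-01]] [-0.55067567 -0.02590254  0.37592399]
13.825 [0.55092747 0.00578406 0.20605188] [-1.21416799  1.20893179 -1.21072478] 0.03739550494286088 [-0.1640749  -1.26419489  0.34172738]
[0.1078 0.1062 0.1023]
pos [0.5509 0.0058 0.2061] zaxis [ 1.0e+00  3.0e-04 -2.5e-03] y [-0.0025 -0.004  -1.    ] F [-0.2 -1.3  0.3] op 0.03739550494286088 13.825
```

View pics/o_wrist.png

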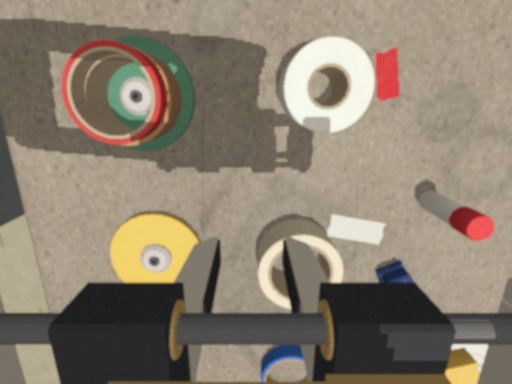

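Run:
```python
from h import *
from plant import robot
p=robot.camera_params('wrist')
for a,z in (((62,91),.084),((168,91),.084),((115,40),.084),((115,146),.084),((257,268),.05),((344,268),.05),((300,234),.05)):print(cast(p,*a,z).round(4))
im=cv2.imread('pics/o_wrist.png');cv2.imwrite('pics/o1.png',np.hstack([cv2.resize(im[a:a+130,b:b+130],None,fx=3,fy=3,interpolation=2) for a,b in((25,50),(200,230))]))
```

```text
[0.387  0.0993 0.084 ]
[0.479  0.0992 0.084 ]
[0.4385 0.139  0.084 ]
[0.4264 0.0518 0.084 ]
[ 0.5576 -0.0947  0.05  ]
[ 0.6592 -0.0946  0.05  ]
[ 0.6058 -0.0513  0.05  ]
```

View pics/o1.png

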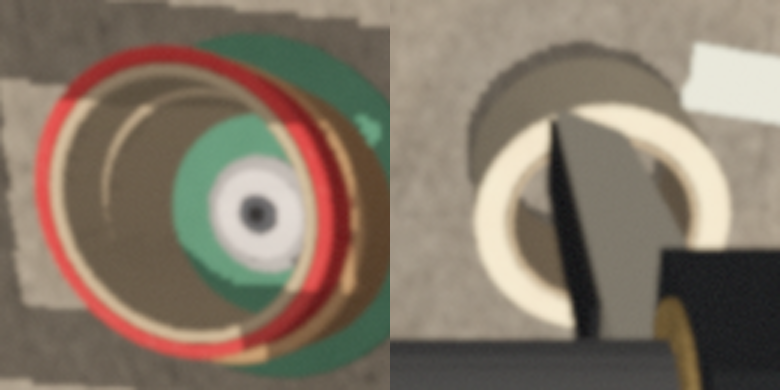

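Call:
carry_out:
  increments:
    - {"linear": [0.03,0.0,0.03],"yaw": 0}
    - {"linear": [0.07,0.01,0.07],"yaw": 0}
    - {"linear": [0.1,0.04,0.1],"yaw": 0}
    - {"linear": [0.1075,0.08,0.1015],"yaw": 0}
    - {"linear": [0.1075,0.106,0.1015],"yaw": 0}

```text
t: 14.45
tool_pos: [0.6509, -0.1015, 0.0976]
orientation: [-1.216, 1.211, -1.209]
force: [-0.2, 0.6, 0.5]
opening: 0.037
```

```bash
python3 look.py p wrist|tail -1; python3 to.py .652 -.102 .028
```

```text
14.5 [ 0.64882502 -0.10064349  0.09383798] [-1.21854405  1.2150229  -1.20534706] 0.03696122025496241 [-1.55523412  0.45868304 -3.43835765]
[0.0012 0.0658 0.0038]
pos [ 0.6488 -0.1006  0.0938] zaxis [ 9.999e-01  8.000e-04 -1.010e-02] y [-0.0101 -0.0021 -0.9999] F [-1.6  0.5 -3.4] op 0.03696122025496241 14.5
```

View pics/p_wrist.png

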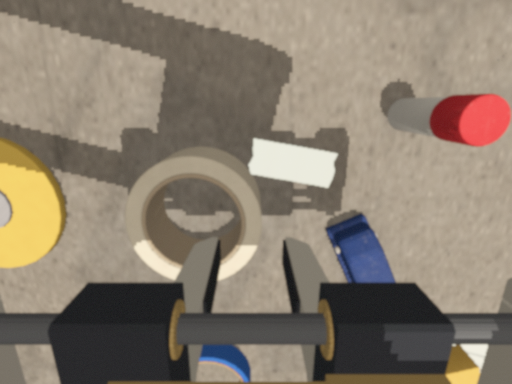

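Call:
carry_out:
  increments:
    - {"linear": [0.001,0.025,0.0035],"yaw": 0}
    - {"linear": [0.001,0.05,0.0035],"yaw": 0}
    - {"linear": [0.001,0.063,0.0035],"yaw": 0}
    - {"linear": [0.001,0.0655,0.0035],"yaw": 0}
    - {"linear": [0.001,0.0655,0.0035],"yaw": 0}

```text
t: 15.12
tool_pos: [0.6524, -0.1017, 0.0296]
orientation: [-1.218, 1.214, -1.206]
force: [0.2, 0.1, 0.2]
opening: 0.0371
```

```bash
python3 to.py .652 -.102 .028
```

```text
[ 0.0003  0.0016 -0.0003]
pos [ 0.6524 -0.1017  0.0296] zaxis [ 1.      0.0011 -0.0086] y [-0.0086 -0.0024 -1.    ] F [0.2 0.1 0.2] op 0.03705336582778113 15.125
```

Call:
carry_out:
  increments:
    - {"linear": [0,0.001,0],"yaw": 0}
    - {"linear": [0,0.001,0],"yaw": 0}
    - {"linear": [0,0.001,0],"yaw": 0}
    - {"linear": [0,0.001,0],"yaw": 0}
    - {"linear": [0,0.001,0],"yaw": 0}
  gripper: 0

```text
t: 15.75
tool_pos: [0.6526, -0.1018, 0.0289]
orientation: [-1.218, 1.213, -1.206]
force: [0.4, -0.2, 2.2]
opening: 0.0128
```

Call:
carry_out:
  increments:
    - {"linear": [0,-0.02,0],"yaw": 0}
    - {"linear": [0,-0.05,0],"yaw": 0}
    - {"linear": [0,-0.09,0],"yaw": 0}
    - {"linear": [0,-0.11,0],"yaw": 0}
    - {"linear": [0,-0.11,0],"yaw": 0}

```text
t: 16.38
tool_pos: [0.6549, -0.1018, 0.1414]
orientation: [-1.215, 1.21, -1.209]
force: [-0.8, -0.1, -1.7]
opening: 0.0128
```

```bash
python3 look.py q wrist|tail -1; python3 to.py .473 -.101 .12
```

```text
16.425 [ 0.65367587 -0.10155201  0.13908434] [-1.21719335  1.21234259 -1.20696314] 0.012707371865808824 [ 0.11361255  0.45715041 -1.86496885]
[-0.0008  0.0204 -0.1805]
pos [ 0.6537 -0.1016  0.1391] zaxis [ 1.      0.0012 -0.0073] y [-0.0073 -0.0028 -1.    ] F [ 0.1  0.5 -1.9] op 0.012707371865808824 16.425
```

View pics/q_wrist.png

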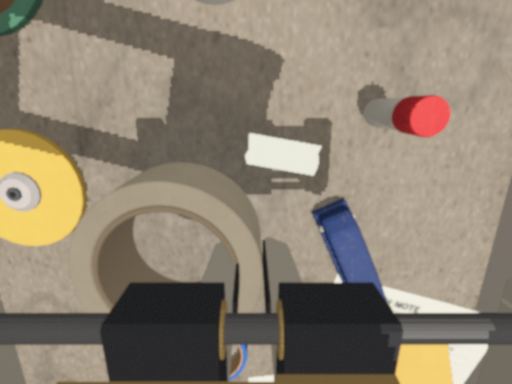

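Call:
carry_out:
  increments:
    - {"linear": [0,0,-0.04],"yaw": 0}
    - {"linear": [0,0,-0.09],"yaw": 0}
    - {"linear": [0,0,-0.135],"yaw": 0}
    - {"linear": [0,0,-0.17],"yaw": 0}
    - {"linear": [-0.001,0,-0.18],"yaw": 0}

```text
t: 17.05
tool_pos: [0.471, -0.1003, 0.1382]
orientation: [-1.219, 1.216, -1.205]
force: [0.7, 0.9, -1.6]
opening: 0.0129
```

Call:
carry_out:
  increments:
    - {"linear": [0,0.02,0],"yaw": 0}
    - {"linear": [0,0.04,0],"yaw": 0}
    - {"linear": [0,0.05,0],"yaw": 0}

```text
t: 17.42
tool_pos: [0.4697, -0.1, 0.0861]
orientation: [-1.22, 1.218, -1.203]
force: [-1.2, 0.7, -1.1]
opening: 0.013
```

```bash
python3 look.py r scene side wrist|tail -1; python3 to.py .473 -.1005 .041
python3 - <<'E'
import cv2,numpy as np
a=cv2.imread('pics/r_scene.png')[180:280,200:330];b=cv2.imread('pics/r_side.png')[130:230,240:370]
cv2.imwrite('pics/r1.png',np.hstack([cv2.resize(x,None,fx=3,fy=3,interpolation=2) for x in (a,b)]))
E
```

```text
17.575 [ 0.47015246 -0.1001951   0.0874921 ] [-1.21951355  1.21737683 -1.20368852] 0.01278628449945348 [ 0.52518556  0.45571942 -0.94118321]
[0.0003 0.0465 0.0034]
pos [ 0.4702 -0.1002  0.0875] zaxis [ 9.999e-01  6.000e-04 -1.250e-02] y [-0.0125 -0.0012 -0.9999] F [ 0.5  0.5 -0.9] op 0.01278628449945348 17.575
```

View pics/r1.png

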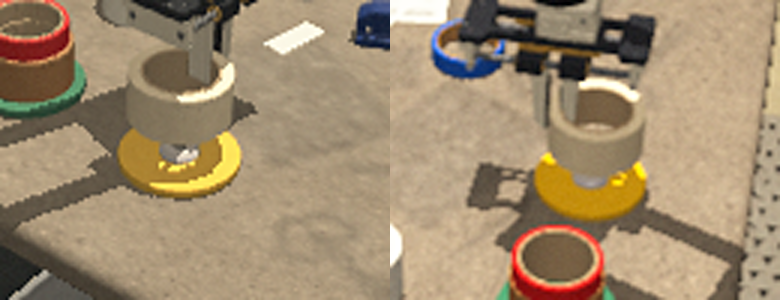

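View pics/r_wrist.png

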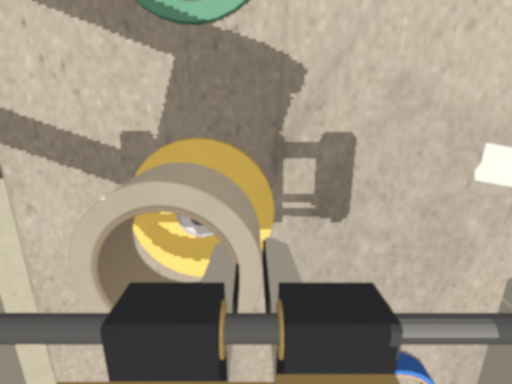

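Call:
carry_out:
  increments:
    - {"linear": [0,0.015,0.0034],"yaw": 0}
    - {"linear": [0,0.033,0.0034],"yaw": 0}
    - {"linear": [0,0.044,0.0034],"yaw": 0}
    - {"linear": [0,0.0465,0.0034],"yaw": 0}
    - {"linear": [0,0.0465,0.0034],"yaw": 0}

```text
t: 18.2
tool_pos: [0.4728, -0.1001, 0.0407]
orientation: [-1.22, 1.218, -1.203]
force: [-0.7, 0.5, 1.3]
opening: 0.013
```

```bash
python3 to.py .473 -.1005 .041
```

```text
[ 0.0004 -0.0003  0.0002]
pos [ 0.4728 -0.1001  0.0407] zaxis [ 9.999e-01  6.000e-04 -1.300e-02] y [-1.300e-02 -9.000e-04 -9.999e-01] F [-0.7  0.5  1.3] op 0.013003880756189414 18.2
```

Call:
carry_out:
  increments:
    - {"linear": [0,0.0,0],"yaw": 0}
    - {"linear": [0,0.0,0],"yaw": 0}
    - {"linear": [0,0.0,0],"yaw": 0}
    - {"linear": [0,0.0,0],"yaw": 0}
  gripper: 0.4

```text
t: 18.7
tool_pos: [0.4728, -0.1002, 0.0407]
orientation: [-1.22, 1.218, -1.203]
force: [-0.2, -0.1, -0.4]
opening: 0.037
```

Call:
carry_out:
  increments:
    - {"linear": [0,-0.02,0],"yaw": 0}
    - {"linear": [0,-0.06,0],"yaw": 0}
    - {"linear": [0.01,-0.11,0.02],"yaw": 0}
    - {"linear": [0.05,-0.15,0.05],"yaw": 0}
    - {"linear": [0.09,-0.17,0.08],"yaw": 0}

```text
t: 19.32
tool_pos: [0.5571, -0.1911, 0.2132]
orientation: [-1.218, 1.213, -1.206]
force: [0.1, -0.4, 0.0]
opening: 0.0373
```

Call:
carry_out:
  increments:
    - {"linear": [0.01,0,0.01],"yaw": 0}
    - {"linear": [0.01,0.0,0.01],"yaw": 0}
    - {"linear": [0.01,0.0,0.01],"yaw": 0}

```text
t: 19.7
tool_pos: [0.5664, -0.2003, 0.2123]
orientation: [-1.219, 1.214, -1.204]
force: [-0.2, -1.0, 1.1]
opening: 0.0373
```

```bash
python3 look.py s wrist|tail -1; python3 to.py .6475 -.292 .08
python3 - <<'E'
import cv2,numpy as np
im=cv2.imread('pics/s_wrist.png');cv2.imwrite('pics/s1.png',cv2.resize(im[60:320,70:400],None,fx=2.2,fy=2.2,interpolation=2))
E
```

```text
19.75 [ 0.56632775 -0.20014628  0.21240713] [-1.21910494  1.21406771 -1.20413197] 0.03709328650630444 [ 0.01612081  0.19590333 -0.05222089]
[0.0918 0.1318 0.0823]
pos [ 0.5663 -0.2001  0.2124] zaxis [ 0.9999  0.0023 -0.0101] y [-0.0101 -0.0019 -0.9999] F [ 0.   0.2 -0.1] op 0.03709328650630444 19.75
```

View pics/s1.png

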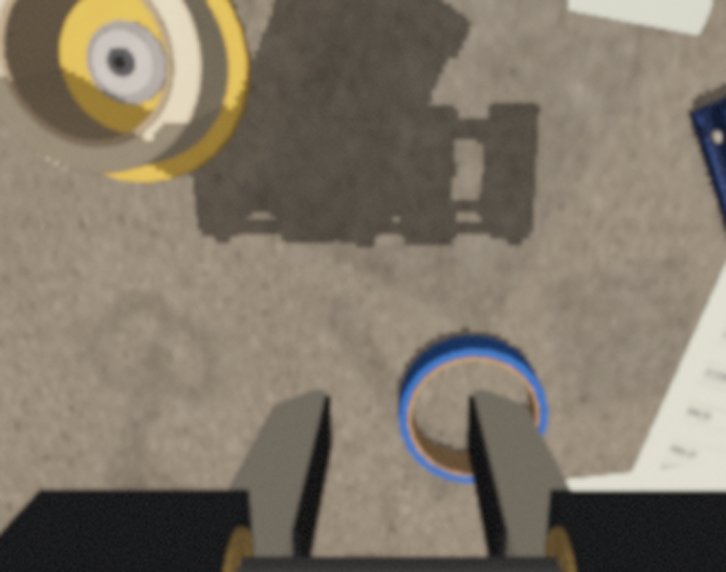

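Run:
```python
from h import *
from plant import robot
p=robot.camera_params('wrist')
for a in ((401,414),(548,414),(474,347),(474,482)):print(cast(p,70+a[0]/2.2,60+a[1]/2.2,.024).round(4))
im=cv2.imread('pics/s_wrist.png');cv2.imwrite('pics/s2.png',cv2.resize(im[0:170,0:200],None,fx=3,fy=3,interpolation=2))
```

```text
[ 0.5663 -0.2908  0.024 ]
[ 0.6502 -0.2903  0.024 ]
[ 0.6066 -0.2496  0.024 ]
[ 0.6096 -0.3351  0.024 ]
```

View pics/s2.png

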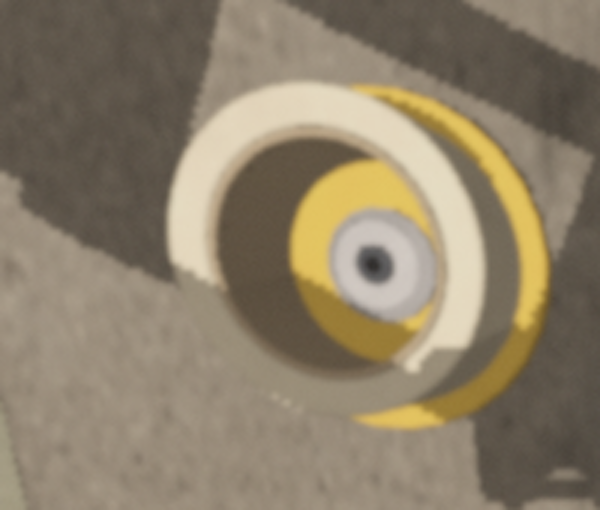

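```bash
python3 - <<'E'
from h import *
from plant import robot
p=robot.camera_params('wrist')
for a in ((168,250),(487,250),(327,82),(327,418)):print(cast(p,a[0]/3,a[1]/3,.062).round(4))
print(cast(p,374/3,264/3,.023))
E
python3 to.py .647 -.292 .07
```

```text
[ 0.3789 -0.0988  0.062 ]
[ 0.4807 -0.0988  0.062 ]
[ 0.4365 -0.0514  0.062 ]
[ 0.4222 -0.1515  0.062 ]
[ 0.42847051 -0.10132941  0.023     ]
[0.0918 0.1418 0.0819]
pos [ 0.5663 -0.2001  0.2124] zaxis [ 0.9999  0.0023 -0.0101] y [-0.0101 -0.0019 -0.9999] F [ 0.   0.2 -0.1] op 0.03709328650630444 19.75
```

Call:
carry_out:
  increments:
    - {"linear": [0.04,0.02,0.03],"yaw": 0}
    - {"linear": [0.08,0.05,0.07],"yaw": 0}
    - {"linear": [0.0915,0.09,0.0815],"yaw": 0}
    - {"linear": [0.0915,0.125,0.0815],"yaw": 0}
    - {"linear": [0.0915,0.142,0.0815],"yaw": 0}

```text
t: 20.38
tool_pos: [0.6447, -0.2901, 0.0664]
orientation: [-1.221, 1.218, -1.2]
force: [0.6, -0.7, 0.0]
opening: 0.0372
```

```bash
python3 look.py u wrist|tail -1; python3 to.py .647 -.292 .0125
```

```text
20.425 [ 0.64420426 -0.28984652  0.06510773] [-1.22119858  1.21891634 -1.19893921] 0.0370234443995282 [-0.93847615 -0.05010207 -0.73464004]
[0.0022 0.0526 0.0036]
pos [ 0.6442 -0.2898  0.0651] zaxis [ 0.9999  0.0029 -0.0155] y [-0.0155  0.001  -0.9999] F [-0.9 -0.1 -0.7] op 0.0370234443995282 20.425
```

View pics/u_wrist.png

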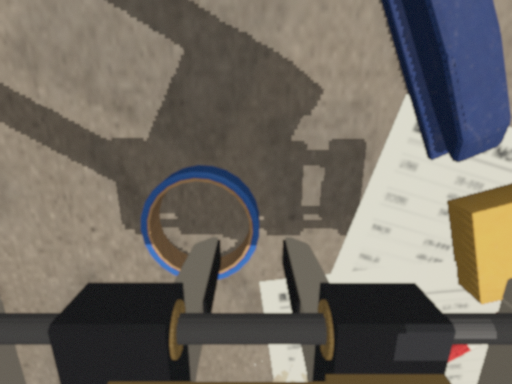

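Call:
carry_out:
  increments:
    - {"linear": [0.002,0.02,0.003],"yaw": 0}
    - {"linear": [0.002,0.04,0.0035],"yaw": 0}
    - {"linear": [0.002,0.049,0.0035],"yaw": 0}
    - {"linear": [0.002,0.0515,0.0035],"yaw": 0}
    - {"linear": [0.002,0.0515,0.0035],"yaw": 0}

```text
t: 21.05
tool_pos: [0.6472, -0.292, 0.014]
orientation: [-1.221, 1.218, -1.2]
force: [-0.3, -0.5, -0.1]
opening: 0.0372
```

```bash
python3 to.py .647 -.292 .0125
```

```text
[ 0.      0.0016 -0.0002]
pos [ 0.6472 -0.292   0.014 ] zaxis [ 0.9999  0.0028 -0.0149] y [-1.490e-02  7.000e-04 -9.999e-01] F [-0.3 -0.5 -0.1] op 0.0371727681910198 21.05
```

Call:
carry_out:
  increments:
    - {"linear": [0,0.001,0],"yaw": 0}
    - {"linear": [0,0.001,0],"yaw": 0}
    - {"linear": [0,0.001,0],"yaw": 0}
    - {"linear": [0,0.001,0],"yaw": 0}
    - {"linear": [0,0.001,0],"yaw": 0}
  gripper: 0

```text
t: 21.68
tool_pos: [0.6472, -0.292, 0.0131]
orientation: [-1.221, 1.218, -1.2]
force: [-0.9, 0.1, 0.9]
opening: 0.0063
```

Call:
carry_out:
  increments:
    - {"linear": [0,-0.02,0],"yaw": 0}
    - {"linear": [0,-0.05,0],"yaw": 0}
    - {"linear": [0,-0.09,0],"yaw": 0}
    - {"linear": [0,-0.125,0],"yaw": 0}
    - {"linear": [0,-0.13,0],"yaw": 0}

```text
t: 22.3
tool_pos: [0.6515, -0.2933, 0.1487]
orientation: [-1.219, 1.211, -1.206]
force: [0.6, 0.2, -0.2]
opening: 0.0063
```

```bash
python3 look.py v wrist|tail -1; python3 to.py .469 -.1015 .14
```

```text
22.35 [ 0.65060055 -0.29282627  0.14662231] [-1.21945337  1.21382653 -1.2034723 ] 0.006170781524967285 [ 0.16063864  0.15185649 -0.67334522]
[-0.1919  0.0082 -0.181 ]
pos [ 0.6506 -0.2928  0.1466] zaxis [ 0.9999  0.0029 -0.0103] y [-0.0103 -0.0018 -0.9999] F [ 0.2  0.2 -0.7] op 0.006170781524967285 22.35
```

View pics/v_wrist.png

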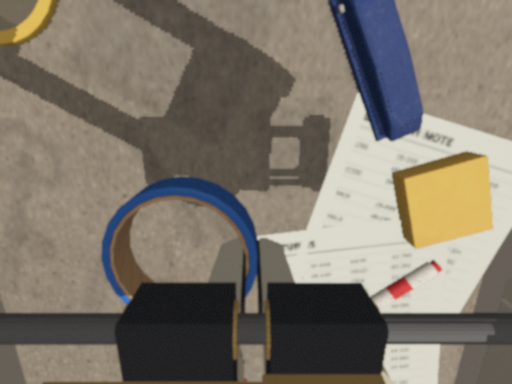

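Call:
carry_out:
  increments:
    - {"linear": [-0.03,0,-0.03],"yaw": 0}
    - {"linear": [-0.07,0,-0.07],"yaw": 0}
    - {"linear": [-0.11,0,-0.11],"yaw": 0}
    - {"linear": [-0.14,0,-0.14],"yaw": 0}
    - {"linear": [-0.165,0,-0.165],"yaw": 0}

```text
t: 22.98
tool_pos: [0.4827, -0.1267, 0.1459]
orientation: [-1.221, 1.216, -1.201]
force: [0.9, 0.3, -0.4]
opening: 0.0064
```

Call:
carry_out:
  increments:
    - {"linear": [-0.01,0,-0.005],"yaw": 0}
    - {"linear": [-0.01,0,-0.005],"yaw": 0}
    - {"linear": [-0.01,0,-0.005],"yaw": 0}

```text
t: 23.35
tool_pos: [0.4782, -0.1174, 0.1457]
orientation: [-1.221, 1.216, -1.201]
force: [-0.8, -0.5, -0.6]
opening: 0.0056
```

```bash
python3 look.py w wrist|tail -1; python3 to.py .4693 -.1015 .09
python3 - <<'E'
import cv2,numpy as np
im=cv2.imread('pics/w_wrist.png');cv2.imwrite('pics/w1.png',cv2.resize(im[90:320,70:330],None,fx=2.5,fy=2.5,interpolation=2))
E
```

```text
23.4 [ 0.4782846  -0.11745976  0.14583782] [-1.22078457  1.21665096 -1.20149051] 0.006400977797515767 [ 0.09307532  0.35624655 -0.69690596]
[-0.016   0.0559 -0.0082]
pos [ 0.4783 -0.1175  0.1458] zaxis [ 0.9999  0.0027 -0.0133] y [-1.330e-02 -8.000e-04 -9.999e-01] F [ 0.1  0.4 -0.7] op 0.006400977797515767 23.4
```

View pics/w1.png

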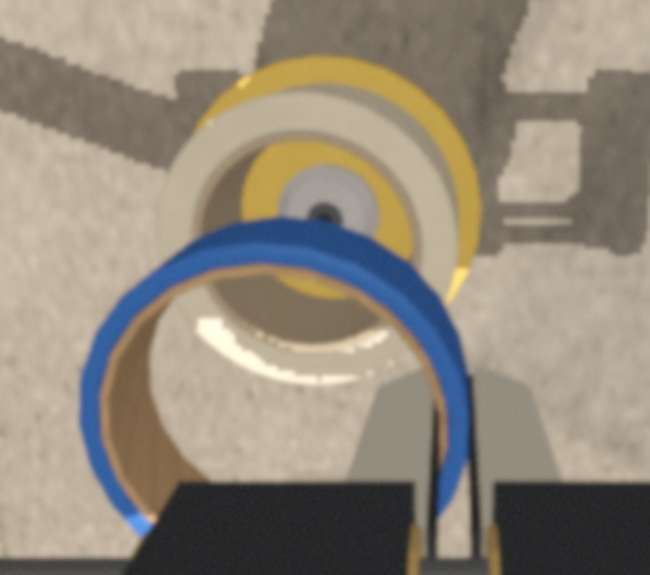

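Run:
```python
from h import *
from plant import robot
p=robot.camera_params('wrist')
for a,z in (((160,237),.062),((457,237),.062),((308,90),.062),((308,384),.062),((82,400),.157),((470,400),.157)):print(cast(p,70+a[0]/2.5,90+a[1]/2.5,z).round(4))
```

```text
[ 0.3807 -0.0981  0.062 ]
[ 0.4789 -0.0976  0.062 ]
[ 0.4325 -0.0507  0.062 ]
[ 0.4267 -0.1512  0.062 ]
[ 0.3988 -0.1092  0.157 ]
[ 0.4825 -0.1085  0.157 ]
```

Call:
carry_out:
  increments:
    - {"linear": [-0.0165,0,-0.009],"yaw": 0}
    - {"linear": [-0.0165,0.02,-0.009],"yaw": 0}
    - {"linear": [-0.0165,0.04,-0.009],"yaw": 0}
    - {"linear": [-0.0165,0.055,-0.009],"yaw": 0}
    - {"linear": [-0.0165,0.056,-0.009],"yaw": 0}

```text
t: 24.02
tool_pos: [0.4674, -0.1005, 0.0887]
orientation: [-1.222, 1.219, -1.2]
force: [-0.1, -0.3, -1.0]
opening: 0.0061
```

```bash
python3 look.py x scene side |tail -1; python3 to.py .4685 -.101 .075
python3 - <<'E'
import cv2,numpy as np
a=cv2.imread('pics/x_scene.png')[170:270,200:330];b=cv2.imread('pics/x_side.png')[130:230,240:370]
cv2.imwrite('pics/x1.png',np.hstack([cv2.resize(x,None,fx=3,fy=3,interpolation=2) for x in (a,b)]))
E
```

```text
24.125 [ 0.46861983 -0.100984    0.09024623] [-1.22074526  1.21660441 -1.20154192] 0.006207689966357511 [ 0.14974235 -0.93940037 -1.27388684]
[0.     0.0152 0.0001]
pos [ 0.4686 -0.101   0.0902] zaxis [ 0.9999  0.0026 -0.0132] y [-1.320e-02 -8.000e-04 -9.999e-01] F [ 0.1 -0.9 -1.3] op 0.006207689966357511 24.125
```

View pics/x1.png

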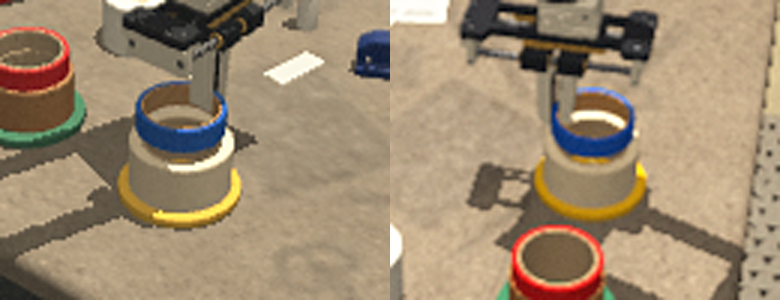

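Aligned in both views. Lower.

Call:
carry_out:
  increments:
    - {"linear": [0,0.007,0],"yaw": 0}
    - {"linear": [0,0.013,0],"yaw": 0}
    - {"linear": [0,0.015,0],"yaw": 0}
    - {"linear": [0,0.015,0],"yaw": 0}

```text
t: 24.62
tool_pos: [0.4683, -0.1009, 0.0751]
orientation: [-1.221, 1.217, -1.201]
force: [-0.2, -0.1, -1.1]
opening: 0.0062
```

```bash
python3 to.py .4685 -.101 .075
```

```text
[0.0001 0.0001 0.0002]
pos [ 0.4683 -0.1009  0.0751] zaxis [ 0.9999  0.0026 -0.0135] y [-1.350e-02 -7.000e-04 -9.999e-01] F [-0.2 -0.1 -1.1] op 0.006165081874319508 24.625
```

Call:
carry_out:
  increments:
    - {"linear": [0,0.0,0],"yaw": 0}
    - {"linear": [0,0.0,0],"yaw": 0}
    - {"linear": [0,0.0,0],"yaw": 0}
    - {"linear": [0,0.0,0],"yaw": 0}
  gripper: 0.4

```text
t: 25.12
tool_pos: [0.4684, -0.101, 0.0752]
orientation: [-1.221, 1.217, -1.201]
force: [-0.5, -0.7, -0.2]
opening: 0.0365
```

Call:
carry_out:
  increments:
    - {"linear": [0,-0.02,0],"yaw": 0}
    - {"linear": [0,-0.06,0],"yaw": 0}
    - {"linear": [0,-0.11,0],"yaw": 0}
    - {"linear": [0.03,-0.15,0.04],"yaw": 0}
    - {"linear": [0.06,-0.18,0.08],"yaw": 0}

```text
t: 25.75
tool_pos: [0.5523, -0.1613, 0.2569]
orientation: [-1.22, 1.214, -1.203]
force: [-0.1, -0.6, 0.3]
opening: 0.0372
```

Call:
carry_out:
  increments:
    - {"linear": [0.01,0,0],"yaw": 0}
    - {"linear": [0.01,0.0,0],"yaw": 0}
    - {"linear": [0.01,0.0,0],"yaw": 0}

```text
t: 26.12
tool_pos: [0.5511, -0.1703, 0.2557]
orientation: [-1.22, 1.215, -1.201]
force: [-0.5, 0.8, -0.2]
opening: 0.0369
```

```bash
python3 look.py y scene side wrist |tail -1;python3 - <<'E'
import cv2,numpy as np
a=cv2.imread('pics/y_scene.png')[140:270,180:310];b=cv2.imread('pics/y_side.png')[130:260,240:370]
cv2.imwrite('pics/y1.png',np.hstack([cv2.resize(x,None,fx=3,fy=3,interpolation=2) for x in (a,b)]))
E
```

```text
26.275 [ 0.5515961  -0.17040194  0.25643295] [-1.220239    1.21396774 -1.20197955] 0.03747634359665731 [-0.56776951 -0.27648584  0.68723284]
```

View pics/y1.png

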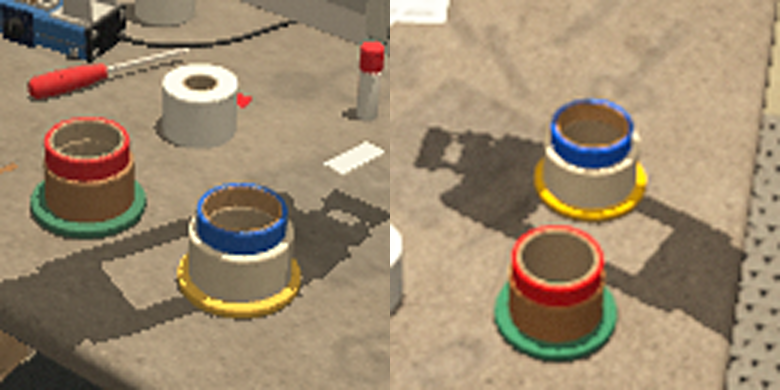

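View pics/y_wrist.png

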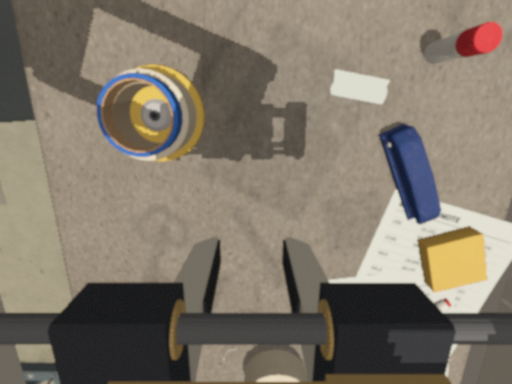

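Run:
```python
from h import *
from plant import robot
p=robot.camera_params('wrist')
im=cv2.imread('pics/y_wrist.png');h=cv2.cvtColor(im,cv2.COLOR_BGR2HSV)
m=cv2.inRange(h,(100,110,60),(125,255,255));m[:, 230:]=0;m[200:]=0
c=max(cv2.findContours(m,0,1)[0],key=cv2.contourArea);print(cv2.boundingRect(c))
x,y,w,hh=cv2.boundingRect(c)
for a in ((x,y+hh/2),(x+w,y+hh/2),(x+w/2,y),(x+w/2,y+hh)):print(cast(p,*a,.086).round(4))
```

```text
(97, 74, 84, 82)
[ 0.3885 -0.0991  0.086 ]
[ 0.4767 -0.0988  0.086 ]
[ 0.4371 -0.0592  0.086 ]
[ 0.4279 -0.142   0.086 ]
```

```bash
python3 -c "
from plant import robot
robot.close_job()"
```

```text
the job is handed in; nothing more can be done
```

Both stands are loaded and the job is handed in at about 26 s of the 106 s allowed. I pinched each roll by its wall and set down brown then red on the green stand, and cream then blue on the yellow stand.

My last camera measurements put each roll within about 2–3 mm of what it sits on (limit 15 mm):

| Item | Measured x, y (m) |
|---|---|
| Green stand | (0.429, 0.095) |
| Brown roll | (0.430, 0.0955) |
| Red roll | (0.430, 0.095) |
| Yellow stand | (0.429, 0.101 to the right) |
| Cream roll | (0.430, 0.101 to the right) |
| Blue roll | (0.4315, 0.1005 to the right) |

- **Seating and tilt:** I judged these only by eye. In the last scene and side pictures both stacks look flat and seated, and the gripper was clear of them. I did not measure the height or tilt of the placed rolls.
- **Bystanders:** I never went near the label roll or the tape measure. The label roll was in its place in the last picture, but the tape measure was outside the crop I viewed.
- **Disagreement:** My picture-based reading of where the red and blue rolls sat in the gripper differed by about 2 mm from the nominal grasp, so I aimed between the two values. The tool also drifted up to about 0.015 rad off vertical, which made no visible difference once the rolls were released.

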